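Angle a rail past the post into its bay

ROBOT

A 6-joint arm with a two-finger parallel gripper is mounted at the origin on a cart in front of the work surface, level with it; the furniture and walls round the work are solid. World frame = base frame: x ahead of the robot, y to its left, z up, the work surface at z = 0. Lengths are in m, angles in rad, forces in N, time in s.
With the tool pointing down it reaches from about 0.35 to 0.975 m from the base axis. Payload 4.9 kg.
Tool frame: the origin (TCP) lies at the very end of the fingers, on their centre line; the grasp point (between the pads) lies 19 mm behind it; z points along the fingers, y is the line along which they close (so a half turn about z gives the same grasp; the last joint's range is limited). The gripper opens to 85 mm and grips with 20 to 120 N. Pads are 22 mm wide; open, the fingers measure 114 mm over their backs; the gripper's body (76 mm by 85 mm) begins 54 mm behind the grasp point. The pads swing forward as they close: fully open they stand 13 mm farther back than shut.
Start: joints at [-1.446, 0.053, 1.613, -0, 1.476, -0.119], TCP at [0.151, -0.606, 0.231] pointing down, gripper open.
Joint ranges: [-3.01, 3.01], [-1.01, 2.22], [0.06, 2.58], [-1.02, 4.17], [0.09, 2.62], [-3.14, 3.14]. Speed limits (rad/s): [2.57, 2.57, 3.14, 3.14, 3.14, 3.14].

INTERFACE

Orientations are given as a rotation vector (axis times angle).
In Python, from station import ctrl gives the robot as it stands. The module is installed in compiled form; this text tells all that it offers.
- The arm moves only by the tool jog_arm, never from a script. Its argument "steps" is a list of rows, each an object with "delta_rot": the turn, a rotation vector about the tool's x, y, z in degrees, a list of three; "linear": the shift along the tool's x, y, z in m, a list of three; "grip": the finger opening in m, from 0 to 0.0854. In form: [{"delta_rot": [rx, ry, rz], "linear": [x, y, z], "grip": grip}, ...]. A call has 1 to 10 rows; each row shifts and turns the commanded pose from where the row before left it, along the tool's axes as they then stand; what a row does not reach is not made up. A row lasts 1/10 s, in which the tool goes at most 50 mm and 8.59 degrees, less where a joint would pass 70% of its speed; a pose out of reach is approached as far as the arm can. A call with a gripper value outside its range is refused whole. The fingers move at their own pace and stop on an object; "newtons" is the grip in N (left out, the last holds). Time passes only in rows, so rows that do not move let the fingers close. It gives the time, the measured TCP pose, the force, the opening and the grip force at its end, in the units of the state.
- ctrl.get_obs(): the state, without advancing time (a new reading comes with each control period).
- ctrl.get_image(name): name is "scene" or "top" or "wrist"; returns (picture, depth): 480x640x3 uint8, red, green, blue; 480x640 float32, m along the optical axis (not along the pixel's ray), 0 where there is no reading.
- ctrl.camera_info(name): a dict with "camera_matrix" (3x3 intrinsics, pixels), "distortion" ([k1, k2, p1, p2, k3] as OpenCV has them; the pictures are not rectified), "R" (3x3) and "t" (3): a world point X has camera coordinates R X + t; the wrist camera has in their place "T_tool_cam" (4x4, takes a point from camera to tool coordinates, whose origin is the TCP and whose axes are the flange's). Camera axes: x right, y down, z forward; pixel columns grow to the right and rows downward; lengths in m; the calibration is good to about 2 mm. A picture is of the moment at which its call begins: read the wrist's pose just before it. camera_info takes no time and is no camera call.
- ctrl.finish_job(): hands the job in; it is judged then, once.
The state is a dict: "t": time; "q": joint angles; "dq": joint speeds; "effort": joint torques, N m; "tool_pos": TCP position; "tool_rot": TCP orientation; "contact_force": force on the tool from outside, world axes, zero at the start; "wrist_torque": the same for the moment, N m; "opening": finger opening in m; "grip_force": force on a finger pad.
Only numpy, scipy, OpenCV 4.12 (cv2) and the standard library are available. Lean on these libraries where they do the work, as an engineer would, in place of code of your own. Each camera call takes 0.05 s, during which the arm holds its last target. There are 200 camera calls.

TASK

Stow the slotted aluminium rail in the blue bay on the worktop: pushing it with the fingertips only, slide its blue end in behind the yellow post, then push its black end round so that the whole rail lies inside the bay, flush along the back fence. The rail must stay flat on the worktop, never gripped and lifted, and the vial, stopper and tape roll near the work must be left standing where they are.

Things in the scene. Friction and masses are not known exactly. Their poses are not given: they have to be found in the camera images.
- rail: Slotted aluminium rail lying loose on the worktop, 180 mm long, 25 mm wide, 25 mm high, about 0.25 kg, a blue cap on one end, a black cap on the other. Origin: centre of its underside. x runs along its length toward the blue end, y across it, z up. It starts in front of the bay and to its left, blue end roughly toward the right-hand side.
- blue_end (a point): centre of the rail's blue end face, at +90 mm on the rail's x, 12.5 mm above its underside
- black_end (a point): centre of the rail's black end face, at -90 mm on the rail's x, 12.5 mm above its underside
- bay: Blue bay fixed to the worktop, no floor: back fence and two side walls, 24 mm high, 8 mm thick, open toward the robot. Origin: on the worktop, middle of the fence's inner face. x points out through the fence, away from the robot, y along it to the left, z up. Side walls: inner faces at y = +130 and -130 mm, reaching forward to x = -89 mm. The stowed rail's centre lies at x = -12.5 mm.
- post: Upright post with yellow sleeve and steel top, fixed in the mouth of the bay, right of its middle: 20 mm in diameter, 46 mm high. Origin: centre of its foot. Between it and the left side wall there is less room than the rail is long, so the rail must go in at an angle, blue end first, passing left of the post and in behind it.
- vial: glass sample vial with a black cap, 25 mm across, 50 mm high, loose, standing behind the back fence; origin at the centre of its underside
- stopper: red rubber stopper, 32 mm across, 26 mm high, loose, standing at the left of the rail's start; origin at the centre of its underside
- tape: roll of label tape lying flat, 52 mm across, 19 mm high, loose, to the right of the bay; origin at the centre of its underside
- rim_corner (a point): front right corner of the black sink's flat rim, which stands 4 mm above the worktop; from here the rim's front edge runs to the left along y and its right edge away from the robot along x. The rail must slide past in front of it. The worktop's front edge lies about 120 mm nearer to the robot.

How it is judged:
On the way:
1. the blue end is in the bay, behind the post (x of blue_end in the frame of bay above -0.07 m and y of blue_end in the frame of bay below -0.046 m), for 0.1 s.
At the end, for the whole second after the job is handed in: The rail lies at rest, flat on the worktop inside the bay between the side walls, blue end on the post's side (behind the post), parallel to the back fence within 0.06 rad and against it within 5.5 mm at its middle; vial, stopper and tape roll within 20 mm of their places (angle between the x axis of rail and the y axis of bay, either way round below 0.06 rad and x of rail in the frame of bay between -0.018 and -0.008 m and y of rail in the frame of bay between -0.044 and 0.044 m and y of blue_end in the frame of bay below -0.046 m and height (world z) of rail below 0.004 m and angle between rail's own z axis and vertical below 0.05 rad and linear speed of rail below 0.01 m/s and distance of each of vial, stopper, tape from where it was at the start of the episode below 0.02 m); the robot touches nothing.
It fails at once if the rail is lifted off the worktop (height (world z) of rail above 0.012 m or angle between rail's own z axis and vertical above 0.2 rad).
It fails at once if the vial, stopper or tape roll is pushed away or knocked over (distance of any of vial, stopper, tape from where it was at the start of the episode above 0.02 m or angle between any of vial, stopper, tape's own z axis and vertical above 0.4 rad).
It also fails if it takes over 72 s, if anything falls off the work surface, if the arm or the gripper's body presses on something with over 40 N, if the wrist force passes 120 N, or if a joint passes its speed limit or range.

## Working session

There is one attempt and no reset: what is moved stays moved. The work goes in short steps, Python scripts to look and compute and a tool call to move; the robot and the scene stay as the last step left them, time stands still between calls to the robot, and variables do not carry over. Pictures are saved under pics/ and viewed, at most 15 in all, crops included, and the job is handed in when it is done.

Besides the shell and the picture viewer there is one more tool, called as name([rows], argument=value, ...), one row to a line, values as JSON. jog_arm: Moves the arm, as the interface text tells. Its arguments: {"type":"object","properties":{"steps":{"type":"array"},"newtons":{"type":"number"}},"required":["steps"]}

```bash
mkdir -p pics; python3 - <<'E'
from station import ctrl
import cv2,numpy as np
np.set_printoptions(precision=4,suppress=True)
o=ctrl.get_obs();print(o['t'],o['tool_pos'],o['tool_rot'],o['opening'])
for n in('top','scene'):
    p,d=ctrl.get_image(n);np.savez(n+'.npz',p=p,d=d);cv2.imwrite(f'pics/{n}0.png',p[:,:,::-1])
    c=ctrl.camera_info(n);print(n,c)
E
```

```text
0.0 [ 0.1508 -0.6059  0.23  ] [-3.1162 -0.3817  0.    ] 0.0853028815800596
top {'camera_matrix': array([[563.8999,   0.    , 317.5815],
       [  0.    , 563.8999, 248.6776],
       [  0.    ,   0.    ,   1.    ]]), 'distortion': array([-0.1303,  0.    ,  0.    ,  0.    ,  0.    ]), 'R': array([[-0.3057, -0.9521, -0.009 ],
       [-0.8884,  0.2886, -0.3571],
       [ 0.3425, -0.1012, -0.934 ]]), 't': array([0.0012, 0.5529, 1.441 ])}
scene {'camera_matrix': array([[445.533 ,   0.    , 310.7526],
       [  0.    , 445.533 , 235.7946],
       [  0.    ,   0.    ,   1.    ]]), 'distortion': array([-0.0412,  0.    ,  0.    ,  0.    ,  0.    ]), 'R': array([[ 0.5199, -0.8543, -0.0007],
       [-0.4375, -0.2656, -0.8591],
       [ 0.7337,  0.4469, -0.5118]]), 't': array([-0.4271,  0.2213,  0.8973])}
```

View pics/top0.png

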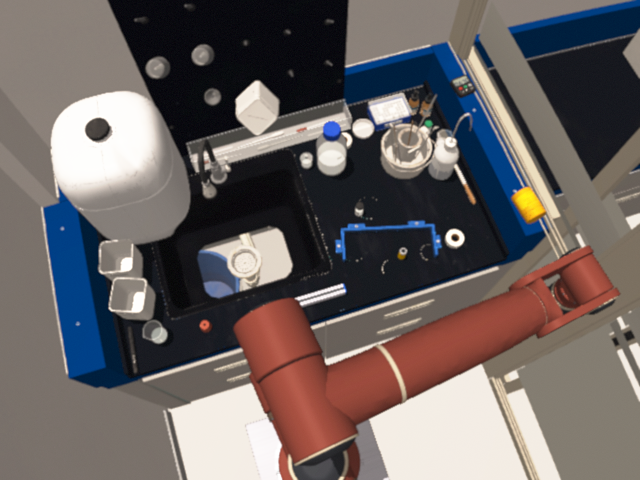

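View pics/scene0.png

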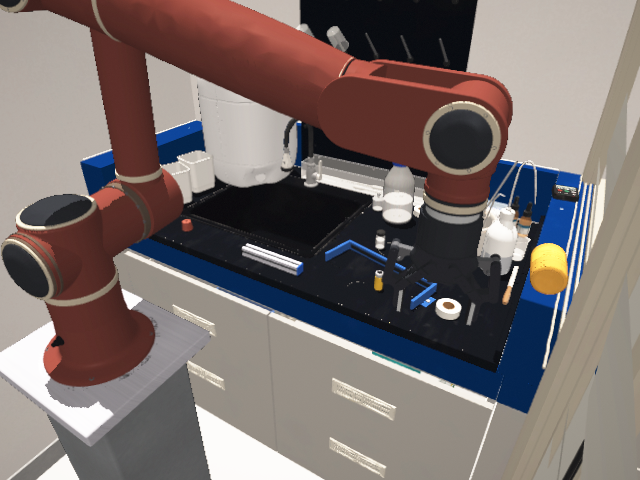

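The top view shows the bay with its fence from (345,230) to (435,225), the post at (403,254), the rail end at (345,290) partly under the arm, the stopper at (205,325), the vial at (360,208) and the tape at (455,239). In the scene view the whole rail is visible, from (243,246) to (302,268).

```bash
cat > h.py <<'E'
from station import ctrl
import cv2,numpy as np
np.set_printoptions(precision=4,suppress=True)
def cast(n,px,z):
    c=ctrl.camera_info(n)
    u=cv2.undistortPoints(np.float64(px).reshape(-1,1,2),c['camera_matrix'],c['distortion']).reshape(-1,2)
    r=np.c_[u,np.ones(len(u))]@c['R'];o=-c['R'].T@c['t']
    return o+r*((z-o[2])/r[:,2])[:,None]
def proj(n,X):
    c=ctrl.camera_info(n)
    return cv2.projectPoints(np.float64(X).reshape(-1,1,3),cv2.Rodrigues(c['R'])[0],c['t'],c['camera_matrix'],c['distortion'])[0].reshape(-1,2)
E
python3 - <<'E'
from h import *
t=np.load('top.npz')['p'];s=np.load('scene.npz')['p']
a=cv2.resize(t[190:340,285:485],None,fx=4,fy=4,interpolation=cv2.INTER_CUBIC)
b=cv2.resize(s[210:330,230:470],None,fx=3.3,fy=3.3,interpolation=cv2.INTER_CUBIC)
cv2.imwrite('pics/a.png',a[:,:,::-1]);cv2.imwrite('pics/b.png',b[:,:,::-1])
for n,im in(('top',t),('scene',s)):
    h=cv2.cvtColor(im,cv2.COLOR_RGB2HSV)
    for nm,lo,hi in(('blue',(95,120,60),(125,255,255)),('yellow',(15,120,80),(35,255,255)),('red',(0,150,120),(8,255,255))):
        m=cv2.inRange(h,lo,hi);k,l,st,ce=cv2.connectedComponentsWithStats(m)
        for i in range(1,k):
            if 8<st[i,4]<3000: print(n,nm,st[i],ce[i],cast(n,ce[i],.02)[0])
E
```

```text
top blue [475  34  18  34 189] [482.4709  51.836 ] [ 1.0716 -0.9388  0.02  ]
top blue [459  58  15  27  39] [466.5641  72.0256] [ 1.0075 -0.8488  0.02  ]
top blue [475  89  23  41  54] [486.537  109.6111] [ 0.8482 -0.8492  0.02  ]
top blue [367 109  18  22  83] [375.3976 122.494 ] [ 0.9097 -0.4846  0.02  ]
top blue [403 116   8   7  38] [406.4211 119.4737] [ 0.8903 -0.5834  0.02  ]
top blue [323 122  18  19 266] [331.3534 130.7707] [ 0.9233 -0.3411  0.02  ]
top blue [499 133  28  53  82] [512.9024 160.7317] [ 0.6483 -0.8491  0.02  ]
top blue [634 166   6   4  11] [636.7273 167.5455] [ 0.5055 -1.2369  0.02  ]
top blue [554 190   7   4  17] [557.3529 191.8235] [ 0.5069 -0.9371  0.02  ]
top blue [542 218   6  12  22] [544.3182 223.3182] [ 0.424  -0.8493  0.02  ]
top blue [ 335  220  108   42 1019] [387.7939 233.4995] [ 0.5384 -0.3875  0.02  ]
top blue [343 283   4  10  17] [344.8235 287.1176] [ 0.4224 -0.2152  0.02  ]
top blue [435 282   9   3   9] [439. 283.] [ 0.3508 -0.4736  0.02  ]
top blue [368 301  17   6  17] [376.     303.3529] [ 0.3506 -0.2829  0.02  ]
top blue [349 309   9   4
[... 3398 characters left out ...]
8] [ 2.6366 -0.226   0.02  ]
scene red [488  94   5   6  11] [490.2727  97.3636] [ 2.4734 -0.2335  0.02  ]
scene red [496  97   3   5  10] [497.   98.4] [ 2.4697 -0.2727  0.02  ]
scene red [490 101  13  12  48] [496.9583 105.6667] [ 2.2964 -0.3069  0.02  ]
scene red [182 220   9  11  44] [186.5    225.8636] [0.4246 0.1768 0.02  ]
scene red [ 26 230   5   5  10] [ 27.8 231.9] [0.1622 0.5434 0.02  ]
scene red [ 46 244   8  10  22] [ 49.1364 248.0909] [0.1442 0.4073 0.02  ]
scene red [ 41 251   4   5  10] [ 42.1 253.3] [0.1192 0.3991 0.02  ]
scene red [ 55 350   4   7  11] [ 56.0909 352.6364] [-0.0721  0.0343  0.02  ]
scene red [ 44 356  15  14  95] [ 51.4632 362.1053] [-0.0915  0.019   0.02  ]
```

View pics/a.png

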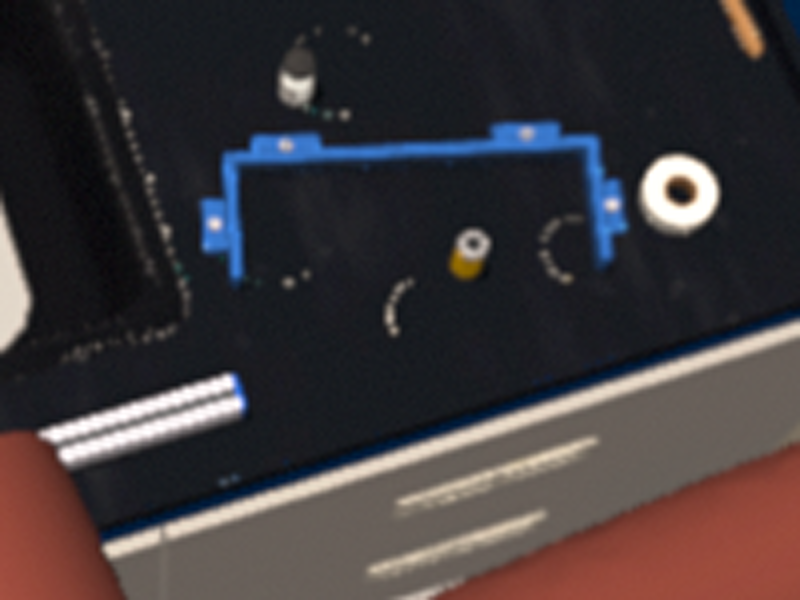

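View pics/b.png

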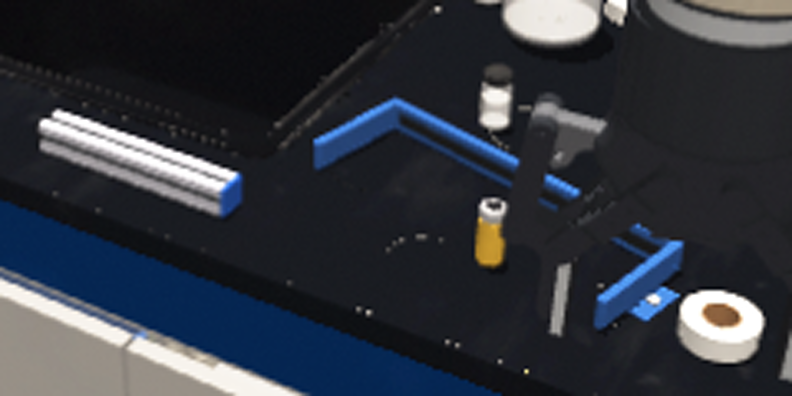

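Crop a: bay top inner corners are at about (240,163) and (590,149), wall fronts at (238,278) and (604,262), post top at (473,243), rail blue end at (240,392), sink rim corner at (187,320). Crop b: rail blue top corners are at (240,176) and (222,192), the far silver end at (55,112) and (40,123), and the black cap does not show against the worktop.

```bash
python3 - <<'E'
from h import *
A=lambda u,v:((u+.5)/4-.5+285,(v+.5)/4-.5+190)
B=lambda u,v:((u+.5)/3.3-.5+230,(v+.5)/3.3-.5+210)
def show(n,f,L):
    for nm,p,z in L: print(n,nm,cast(n,[f(*p)],z)[0])
show('top',A,[('BLin',(240,163),.024),('BRin',(588,150),.024),('LFin',(243,279),.024),('RFin',(599,263),.024),('post',(473,243),.046),('blueback',(237,374),.025),('bluefront',(244,394),.025),('rim',(187,322),.004),('vialtop',(298,55),.05),('tape',(680,192),.019)])
show('scene',B,[('BLin',(398,106),.024),('LFin',(315,147),.024),('post',(492,205),.046),('blueback',(240,176),.025),('bluefront',(222,192),.025),('bluebot',(224,215),0),('blk back',(57,110),.025),('blk front',(40,123),.025),('blkbotfront',(40,145),0),('tape',(722,320),.019)])
E
```

```text
top BLin [ 0.5853 -0.2698  0.024 ]
top BRin [ 0.5162 -0.5166  0.024 ]
top LFin [ 0.4994 -0.2429  0.024 ]
top RFin [ 0.4315 -0.491   0.024 ]
top post [ 0.4672 -0.404   0.046 ]
top blueback [ 0.433  -0.2158  0.025 ]
top bluefront [ 0.4175 -0.2158  0.025 ]
top rim [ 0.4873 -0.1969  0.004 ]
top vialtop [ 0.6433 -0.3335  0.05  ]
top tape [ 0.4659 -0.5706  0.019 ]
scene BLin [ 0.5849 -0.2681  0.024 ]
scene LFin [ 0.497  -0.2406  0.024 ]
scene post [ 0.4674 -0.4011  0.046 ]
scene blueback [ 0.4317 -0.2129  0.025 ]
scene bluefront [ 0.4071 -0.2127  0.025 ]
scene bluebot [ 0.4124 -0.2106  0.    ]
scene blk back [ 0.4349 -0.036   0.025 ]
scene blk front [ 0.4122 -0.0368  0.025 ]
scene blkbotfront [ 0.4161 -0.0311  0.    ]
scene tape [ 0.4614 -0.572   0.019 ]
```

jog_arm([
  {"delta_rot": [0,0,0],"linear": [0.026,-0.0294,0],"grip": 0.04},
  {"delta_rot": [0,0,0],"linear": [0.026,-0.0294,0],"grip": 0.04},
  {"delta_rot": [0,0,0],"linear": [0.026,-0.0294,0],"grip": 0.04},
  {"delta_rot": [0,0,0],"linear": [0.026,-0.0294,0],"grip": 0.04},
  {"delta_rot": [0,0,0],"linear": [0.026,-0.0294,0],"grip": 0.04},
  {"delta_rot": [0,0,0],"linear": [0.026,-0.0294,0],"grip": 0.04},
  {"delta_rot": [0,0,0],"linear": [0.026,-0.0294,0],"grip": 0.04},
  {"delta_rot": [0,0,0],"linear": [0.026,-0.0294,0],"grip": 0.04},
  {"delta_rot": [0,0,0],"linear": [0.026,-0.0294,0],"grip": 0.04},
  {"delta_rot": [0,0,0],"linear": [0.026,-0.0294,0],"grip": 0.04},
])

```text
t: 1.1
tool_pos: [0.3325, -0.2568, 0.2309]
tool_rot: [-3.118, -0.381, 0.0]
contact_force: [0.9, -0.3, 0.0]
opening: 0.0402
grip_force: 0.0
```

jog_arm([
  {"delta_rot": [0,0,0],"linear": [0.026,-0.0294,0],"grip": 0.04},
  {"delta_rot": [0,0,0],"linear": [0.026,-0.0294,0],"grip": 0.04},
  {"delta_rot": [0,0,0],"linear": [0.026,-0.0294,0],"grip": 0.04},
  {"delta_rot": [0,0,7],"linear": [0,0,0],"grip": 0.04},
  {"delta_rot": [0,0,7],"linear": [0,0,0],"grip": 0.04},
  {"delta_rot": [0,0,0],"linear": [0,0,0],"grip": 0.04},
])

```text
t: 1.7
tool_pos: [0.3865, -0.1534, 0.2308]
tool_rot: [-3.141, -0.001, 0.001]
contact_force: [-0.2, -0.2, 0.1]
opening: 0.0402
grip_force: 0.0
```

```bash
cat >> h.py <<'E'
from scipy.spatial.transform import Rotation as Ro
def st():
    o=ctrl.get_obs();R=Ro.from_rotvec(o['tool_rot']).as_matrix()
    print('t',round(o['t'],2),'p',o['tool_pos'],'psi',round(np.degrees(np.arctan2(R[1,0],R[0,0])),2),'tilt',R[2],'q',o['q'],'F',o['contact_force'],o['opening']);return o,R
def castw(px,z,o,R):
    c=ctrl.camera_info('wrist');T=c['T_tool_cam']
    u=cv2.undistortPoints(np.float64(px).reshape(-1,1,2),c['camera_matrix'],c['distortion']).reshape(-1,2)
    r=np.c_[u,np.ones(len(u))]@(R@T[:3,:3]).T;q=R@T[:3,3]+o['tool_pos']
    return q+r*((z-q[2])/r[:,2])[:,None]
E
python3 - <<'E'
from h import *
o,R=st()
p,d=ctrl.get_image('wrist');cv2.imwrite('pics/w1.png',p[:,:,::-1]);np.savez('w1.npz',p=p,d=d)
t,_=ctrl.get_image('top');s,_=ctrl.get_image('scene')
cv2.imwrite('pics/t1.png',t[:,:,::-1]);cv2.imwrite('pics/s1.png',s[:,:,::-1])
E
```

```text
t 1.7 p [ 0.3865 -0.1534  0.2308] psi 0.05 tilt [-0.0006 -0.0004 -1.    ] q [-0.5572 -0.4856  2.0713 -0.      1.5567  1.0127] F [-0.2242 -0.1795  0.1102] 0.040175140791965956
```

View pics/w1.png

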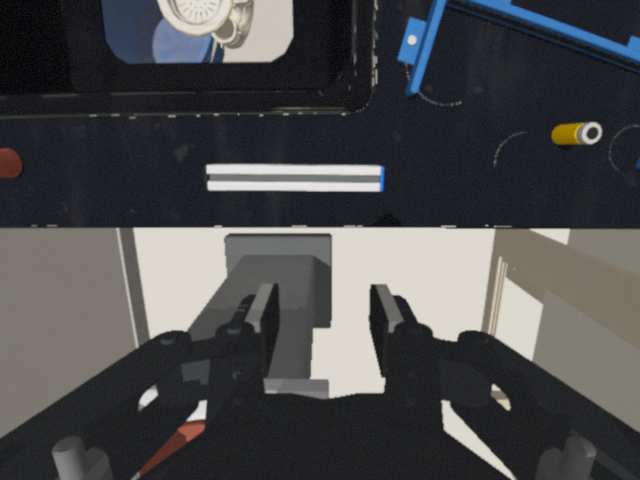

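The wrist view shows the rail top from (207,165)-(207,190) to (384,167)-(384,191), post top at (591,132), left wall front at (412,94), rim corner near (372,108) and the worktop's front edge at row 228.

```bash
python3 - <<'E'
from h import *
o,R=st()
for nm,p,z in[('blk back',(207,165),.025),('blk front',(207,190),.025),('bl back',(384,167),.025),('bl front',(384,191),.025),('post',(591,132),.046),('wallF',(413,95),.024),('rim',(372,108),.004),('edge',(300,228),0),('corner in',(447,5),.024)]:
    print(nm,castw([p],z,o,R)[0])
E
```

```text
t 1.85 p [ 0.3864 -0.1541  0.231 ] psi 0.06 tilt [-0.0004 -0.0002 -1.    ] q [-0.5589 -0.4855  2.0709 -0.      1.5567  1.0109] F [ 0.2375 -0.426  -0.5917] 0.039888677174280365
blk back [ 0.4366 -0.0388  0.025 ]
blk front [ 0.4119 -0.0367  0.025 ]
bl back [ 0.4345 -0.214   0.025 ]
bl front [ 0.4108 -0.2151  0.025 ]
post [ 0.4694 -0.4023  0.046 ]
wallF [ 0.5017 -0.2388  0.024 ]
rim [ 0.4918 -0.203   0.004 ]
edge [ 0.3667 -0.1282  0.    ]
corner in [ 0.5787 -0.2653  0.024 ]
```

jog_arm([
  {"delta_rot": [0,0,0],"linear": [0,0,0.036],"grip": 0.04},
  {"delta_rot": [0,0,0],"linear": [0,0,0.036],"grip": 0.04},
  {"delta_rot": [0,0,0],"linear": [0,0,0.036],"grip": 0.04},
  {"delta_rot": [0,0,0],"linear": [0,0,0.036],"grip": 0.04},
  {"delta_rot": [0,0,0],"linear": [0,0,0.036],"grip": 0.04},
  {"delta_rot": [0,0,0],"linear": [0,0,0.024],"grip": 0.04},
  {"delta_rot": [0,0,0],"linear": [0,0,0.01],"grip": 0.04},
  {"delta_rot": [0,0,0],"linear": [0,0,0.008],"grip": 0.04},
  {"delta_rot": [0,0,0],"linear": [0,0,0],"grip": 0.04},
])

```text
t: 2.75
tool_pos: [0.3866, -0.1542, 0.0092]
tool_rot: [-3.141, 0.001, 0.001]
contact_force: [0.0, 1.3, -0.1]
opening: 0.04
grip_force: 0.0
```

```bash
python3 - <<'E'
from h import *
o,R=st()
p,d=ctrl.get_image('wrist');cv2.imwrite('pics/w2.png',p[:,:,::-1])
E
```

```text
t 2.75 p [ 0.3866 -0.1542  0.0092] psi -0.03 tilt [-0.0004 -0.0002 -1.    ] q [-0.5588 -0.2055  2.2566  0.      1.0909  1.0125] F [ 0.0241  1.3014 -0.0706] 0.04003236588088326
```

View pics/w2.png

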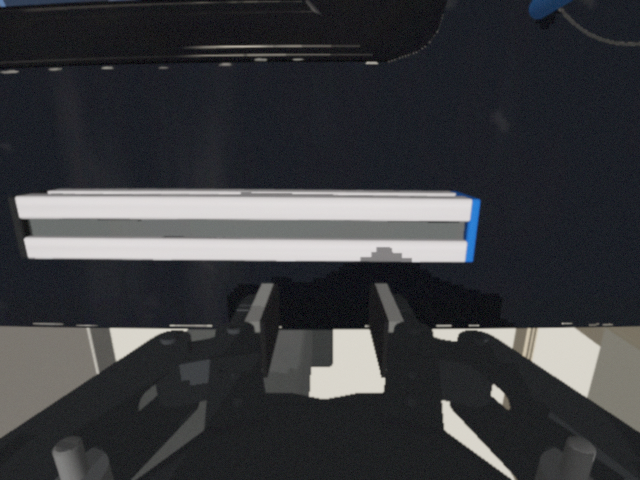

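jog_arm([
  {"delta_rot": [0,0,0],"linear": [0.007,0,0],"grip": 0.04},
  {"delta_rot": [0,0,0],"linear": [0.006,0,0],"grip": 0.04},
  {"delta_rot": [0,0,-2],"linear": [0.004,0.001,0],"grip": 0.04},
  {"delta_rot": [0,0,-2],"linear": [0.004,0.001,0],"grip": 0.04},
  {"delta_rot": [0,0,-2],"linear": [0.004,0.001,0],"grip": 0.04},
  {"delta_rot": [0,0,-2],"linear": [0.004,0.001,0],"grip": 0.04},
  {"delta_rot": [0,0,-2],"linear": [0.004,0.001,0],"grip": 0.04},
  {"delta_rot": [0,0,-2],"linear": [0.004,0.001,0],"grip": 0.04},
  {"delta_rot": [0,0,-2],"linear": [0.004,0.001,0],"grip": 0.04},
  {"delta_rot": [0,0,0],"linear": [0,0,0],"grip": 0.04},
])

```text
t: 3.8
tool_pos: [0.4293, -0.1585, 0.0102]
tool_rot: [3.117, 0.383, 0.002]
contact_force: [0.3, 0.6, 0.2]
opening: 0.0397
grip_force: 0.0
```

```bash
cat >> h.py <<'E'
def rail(n='scene',roi=None,z=.025):
    "bright top of the rail: corners of the min-area rectangle and blue spots, cast to z"
    if n=='wrist': o,R=st()
    p,_=ctrl.get_image(n);h=cv2.cvtColor(p,cv2.COLOR_RGB2HSV)
    f=(lambda q,z:castw(q,z,o,R)) if n=='wrist' else (lambda q,z:cast(n,q,z))
    m=cv2.inRange(h,(0,0,150),(180,60,255))
    m=cv2.morphologyEx(m,cv2.MORPH_CLOSE,np.ones((9,9)))
    C,_=cv2.findContours(m,0,2)
    for c in C:
        if cv2.contourArea(c)<150: continue
        q=f(c.reshape(-1,2),z)[:,:2].astype(np.float32)
        (c0,(a,b),_)=r=cv2.minAreaRect(q)
        a,b=max(a,b),min(a,b)
        if .1<a<.21 and b<.05: print(n,'rail',r,'corners',cv2.boxPoints(r).round(4).tolist())
    m=cv2.inRange(h,(100,150,60),(125,255,255));k,l,s,ce=cv2.connectedComponentsWithStats(m)
    for i in range(1,k):
        w=f(ce[i:i+1],.02)[0]
        if 10<s[i,4]<4000 and .35<w[0]<.65 and -.6<w[1]<-.1: print('blue',w,s[i])
    return p
E
python3 - <<'E'
from h import *
p=rail('wrist');p2=rail('scene')
p2=rail('top')
E
```

```text
t 3.8 p [ 0.4293 -0.1585  0.0102] psi 14.0 tilt [ 0.001   0.0013 -1.    ] q [-0.5164 -0.0963  2.1596 -0.0002  1.0766  0.8102] F [0.273  0.5789 0.1762] 0.0397452136097177
wrist rail ((0.43346041440963745, -0.10711320489645004), (0.008952172473073006, 0.13706107437610626), 14.20456314086914) corners [[0.4122999906539917, -0.04179999977350235], [0.44589999318122864, -0.1746000051498413], [0.4546000063419342, -0.17249999940395355], [0.42100000381469727, -0.03959999978542328]]
wrist rail ((0.45491114258766174, -0.11958775669336319), (0.012261778116226196, 0.1717812865972519), 14.331429481506348) corners [[0.427700012922287, -0.03790000081062317], [0.4702000021934509, -0.20430000126361847], [0.4821000099182129, -0.2012999951839447], [0.43959999084472656, -0.0348999984562397]]
blue [ 0.468 -0.208  0.02 ] [447 217  28  74 649]
scene rail ((0.03468630835413933, -0.5568807721138), (0.023600691929459572, 0.10121684521436691), 0.1809045970439911) corners [[0.022700000554323196, -0.5062999725341797], [0.023000000044703484, -0.6075000166893005], [0.04659999907016754, -0.6075000166893005], [0.046300001442432404, -0.5062000155448914]]
scene rail ((0.13851332664489746, -0.5158282518386841), (0.12851721048355103, 0.0301363542675972), 89.90841674804688) corners [[0.12330000102519989, -0.5800999999046326], [0.1535000056028366, -0.5800999999046326], [0.15369999408721924, -0.45159998536109924], [0.12349999696016312, -0.4514999985694885]]
blue [ 0.5185 -0.4076  0.02  ] [ 325  239  112   71 1145]
blue [ 0.4544 -0.2139  0.02  ] [306 254   4  14  38]
blue [ 0.5405 -0.4059  0.02  ] [335 220 107  37 822]
```

jog_arm([
  {"delta_rot": [0,0,0],"linear": [-0.02,0,0],"grip": 0.04},
  {"delta_rot": [0,0,0],"linear": [0,0,-0.03],"grip": 0.04},
  {"delta_rot": [0,0,0],"linear": [0,0,-0.03],"grip": 0},
  {"delta_rot": [0,0,0],"linear": [0,0,-0.03],"grip": 0},
  {"delta_rot": [0,0,0],"linear": [0.011,-0.036,0],"grip": 0},
  {"delta_rot": [0,0,0],"linear": [0.011,-0.036,0],"grip": 0},
  {"delta_rot": [0,0,0],"linear": [0.011,-0.036,0],"grip": 0},
  {"delta_rot": [0,0,0],"linear": [0.011,-0.036,0],"grip": 0},
])

```text
t: 4.75
tool_pos: [0.4167, -0.0112, 0.0997]
tool_rot: [3.118, 0.38, 0.002]
contact_force: [1.3, 0.4, 0.3]
opening: 0.0
grip_force: 0.0
```

jog_arm([
  {"delta_rot": [0,0,8.2],"linear": [0,0,0],"grip": 0},
  {"delta_rot": [0,0,8.2],"linear": [0,0,0],"grip": 0},
  {"delta_rot": [0,0,8.2],"linear": [0,0,0],"grip": 0},
  {"delta_rot": [0,0,8.2],"linear": [0,0,0],"grip": 0},
  {"delta_rot": [0,0,8.2],"linear": [0,0,0],"grip": 0},
  {"delta_rot": [0,0,8.2],"linear": [0,0,0],"grip": 0},
  {"delta_rot": [0,0,8.2],"linear": [0,0,0],"grip": 0},
  {"delta_rot": [0,0,8.2],"linear": [0,0,0],"grip": 0},
  {"delta_rot": [0,0,8.2],"linear": [0,0,0],"grip": 0},
  {"delta_rot": [0,0,8.2],"linear": [0,0,0],"grip": 0},
])

```text
t: 5.75
tool_pos: [0.4168, -0.0124, 0.0994]
tool_rot: [-2.598, 1.766, -0.001]
contact_force: [0.2, 0.5, 0.7]
opening: 0.0001
grip_force: 0.0
```

jog_arm([
  {"delta_rot": [0,0,7.8],"linear": [0,0,0],"grip": 0},
  {"delta_rot": [0,0,0],"linear": [0,0,0],"grip": 0},
])

```text
t: 5.95
tool_pos: [0.4167, -0.0125, 0.0994]
tool_rot: [-2.478, 1.93, -0.001]
contact_force: [0.1, 0.1, -0.1]
opening: 0.0001
grip_force: 0.0
```

```bash
python3 - <<'E'
from h import *
p=rail('wrist');cv2.imwrite('pics/w3.png',p[:,:,::-1])
E
```

```text
t 5.95 p [ 0.4167 -0.0125  0.0994] psi -75.84 tilt [ 0.     -0.0005 -1.    ] q [-0.2089 -0.3615  2.2077  0.0002  1.2949  2.6854] F [ 0.1212  0.051  -0.0938] 0.000100035779533798
wrist rail ((0.15969568490982056, 0.061849452555179596), (0.038449231535196304, 0.1506958305835724), 30.228221893310547) corners [[0.10520000010728836, 0.11729999631643295], [0.1809999942779541, -0.012900000438094139], [0.2142000049352646, 0.006399999838322401], [0.13840000331401825, 0.13660000264644623]]
wrist rail ((0.44693198800086975, -0.09799753129482269), (0.009000592865049839, 0.11297184228897095), 14.33599853515625) corners [[0.428600013256073, -0.04439999908208847], [0.45660001039505005, -0.15379999577999115], [0.4652999937534332, -0.15160000324249268], [0.4372999966144562, -0.0421999990940094]]
```

View pics/w3.png

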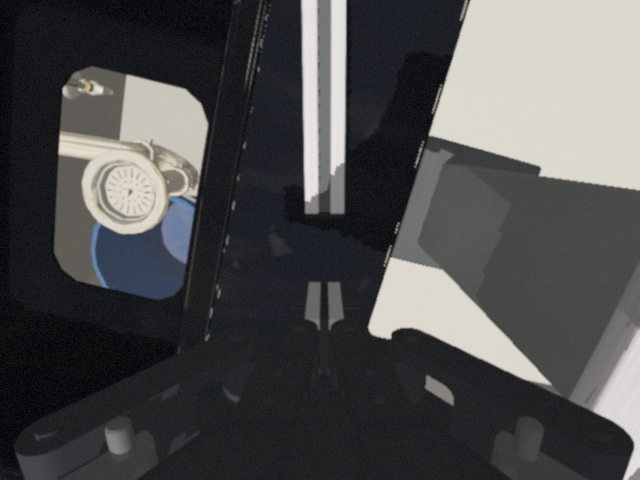

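jog_arm([
  {"delta_rot": [0,0,0],"linear": [0,0,0.03],"grip": 0},
  {"delta_rot": [0,0,0],"linear": [0,0,0.03],"grip": 0},
  {"delta_rot": [0,0,0],"linear": [0,0,0.02],"grip": 0},
  {"delta_rot": [0,0,0],"linear": [0,0,0.01],"grip": 0},
  {"delta_rot": [0,0,0],"linear": [0.004,0,0],"grip": 0},
  {"delta_rot": [0,0,0],"linear": [0.004,0,0],"grip": 0},
  {"delta_rot": [0,0,0],"linear": [0.005,0,0],"grip": 0},
  {"delta_rot": [0,0,0],"linear": [0.007,0,0],"grip": 0},
  {"delta_rot": [0,0,0],"linear": [0.007,0,0],"grip": 0},
  {"delta_rot": [0,0,0],"linear": [0.007,0,0],"grip": 0},
])

```text
t: 7.0
tool_pos: [0.4257, -0.046, 0.0101]
tool_rot: [-2.477, 1.93, -0.001]
contact_force: [0.1, 4.9, 3.4]
opening: 0.0001
grip_force: 2.2
```

jog_arm([
  {"delta_rot": [0,0,0],"linear": [0.007,0,0],"grip": 0},
  {"delta_rot": [0,0,0],"linear": [0.007,0,0],"grip": 0},
  {"delta_rot": [0,0,0],"linear": [0.007,0,0],"grip": 0},
  {"delta_rot": [0,0,0],"linear": [0.007,0,0],"grip": 0},
  {"delta_rot": [0,0,0],"linear": [0.007,0,0],"grip": 0},
  {"delta_rot": [0,0,0],"linear": [0.007,0,0],"grip": 0},
  {"delta_rot": [0,0,0],"linear": [0.007,0,0],"grip": 0},
  {"delta_rot": [0,0,0],"linear": [0.007,0,0],"grip": 0},
  {"delta_rot": [0,0,0],"linear": [0.007,0,0],"grip": 0},
  {"delta_rot": [0,0,0],"linear": [0.007,0,0],"grip": 0},
])

```text
t: 8.0
tool_pos: [0.4421, -0.1139, 0.0092]
tool_rot: [2.478, -1.93, -0.0]
contact_force: [-0.8, 3.5, 3.7]
opening: -0.0
grip_force: 2.3
```

```bash
python3 - <<'E'
from h import *
p=rail('wrist');cv2.imwrite('pics/w4.png',p[:,:,::-1]);p=rail('scene');cv2.imwrite('pics/s4.png',p[:,:,::-1]);p=rail('top');cv2.imwrite('pics/t4.png',p[:,:,::-1])
E
```

```text
t 8.0 p [ 0.4421 -0.1139  0.0092] psi -75.82 tilt [-0.0001  0.0002 -1.    ] q [-0.4153 -0.0959  2.1613 -0.0001  1.0765  2.479 ] F [-0.8119  3.476   3.7001] -4.8520375525137424e-05
wrist rail ((0.36870378255844116, -0.19916850328445435), (0.047670409083366394, 0.10049498081207275), 26.758737564086914) corners [[0.3248000144958496, -0.16500000655651093], [0.3700000047683716, -0.2547999918460846], [0.41260001063346863, -0.23330000042915344], [0.36739999055862427, -0.1436000019311905]]
scene rail ((0.03516712039709091, -0.5568764209747314), (0.10156509280204773, 0.024308660998940468), 89.0725326538086) corners [[0.022199999541044235, -0.6075000166893005], [0.04650000110268593, -0.6078000068664551], [0.04809999838471413, -0.5062999725341797], [0.023800000548362732, -0.5059000253677368]]
scene rail ((0.13851279020309448, -0.5161575675010681), (0.12917590141296387, 0.0301363542675972), 89.90841674804688) corners [[0.12330000102519989, -0.5806999802589417], [0.1535000056028366, -0.5807999968528748], [0.15369999408721924, -0.45159998536109924], [0.12349999696016312, -0.4514999985694885]]
blue [ 0.5193 -0.4106  0.02  ] [ 325  239  112   71 1118]
blue [ 0.477  -0.3041  0.02  ] [342 260   4  14  30]
top rail ((0.46847620606422424, -0.23569674789905548), (0.028362298384308815, 0.13131451606750488), 14.183389663696289) corners [[0.43860000371932983, -0.17550000548362732], [0.4708000123500824, -0.3027999997138977], [0.4982999861240387, -0.29589998722076416], [0.4661000072956085, -0.16859999299049377]]
blue [ 0.5396 -0.3855  0.02  ] [335 220 107  42 929]
blue [ 0.4892 -0.3031  0.02  ] [365 255   4   5  11]
```

jog_arm([
  {"delta_rot": [0,0,0],"linear": [0.007,0,0],"grip": 0},
  {"delta_rot": [0,0,0],"linear": [0.007,0,0],"grip": 0},
  {"delta_rot": [0,0,0],"linear": [0.007,0,0],"grip": 0},
  {"delta_rot": [0,0,0],"linear": [0.007,0,0],"grip": 0},
  {"delta_rot": [0,0,0],"linear": [0.007,0,0],"grip": 0},
  {"delta_rot": [0,0,0],"linear": [0.007,0,0],"grip": 0},
  {"delta_rot": [0,0,0],"linear": [0.007,0,0],"grip": 0},
  {"delta_rot": [0,0,0],"linear": [0.007,0,0],"grip": 0},
  {"delta_rot": [0,0,0],"linear": [0.007,0,0],"grip": 0},
  {"delta_rot": [0,0,0],"linear": [0.007,0,0],"grip": 0},
])

```text
t: 9.15
tool_pos: [0.4594, -0.1818, 0.0093]
tool_rot: [-2.478, 1.931, 0.0]
contact_force: [-0.4, 1.9, -1.4]
opening: 0.0001
grip_force: 0.6
```

jog_arm([
  {"delta_rot": [0,0,0],"linear": [0.007,0,0],"grip": 0},
  {"delta_rot": [0,0,0],"linear": [0.007,0,0],"grip": 0},
  {"delta_rot": [0,0,0],"linear": [0.007,0,0],"grip": 0},
  {"delta_rot": [0,0,0],"linear": [0.007,0,0],"grip": 0},
  {"delta_rot": [0,0,0],"linear": [0.007,0,0],"grip": 0},
  {"delta_rot": [0,0,0],"linear": [0.007,0,0],"grip": 0},
  {"delta_rot": [0,0,0],"linear": [0.007,0,0],"grip": 0},
  {"delta_rot": [0,0,0],"linear": [0.007,0,0],"grip": 0},
  {"delta_rot": [0,0,0],"linear": [0,0,0],"grip": 0},
])

```text
t: 10.05
tool_pos: [0.4735, -0.2368, 0.0097]
tool_rot: [2.478, -1.931, 0.002]
contact_force: [0.3, -0.9, 0.1]
opening: 0.0002
grip_force: 0.0
```

```bash
python3 - <<'E'
from h import *
st();p=rail('top')
a=cv2.resize(p[190:340,285:485],None,fx=4,fy=4,interpolation=cv2.INTER_CUBIC);cv2.imwrite('pics/t5.png',a[:,:,::-1])
E
```

```text
t 10.05 p [ 0.4735 -0.2368  0.0097] psi -75.87 tilt [ 0.0014 -0.0007 -1.    ] q [-0.6041  0.0765  1.9893 -0.0005  1.0743  2.2911] F [ 0.269  -0.8683  0.1434] 0.0002344640390175499
blue [ 0.5171 -0.4759  0.02  ] [379 220  63  37 502]
blue [ 0.3507 -0.2252  0.02  ] [351 308  12   4  12]
```

View pics/t5.png

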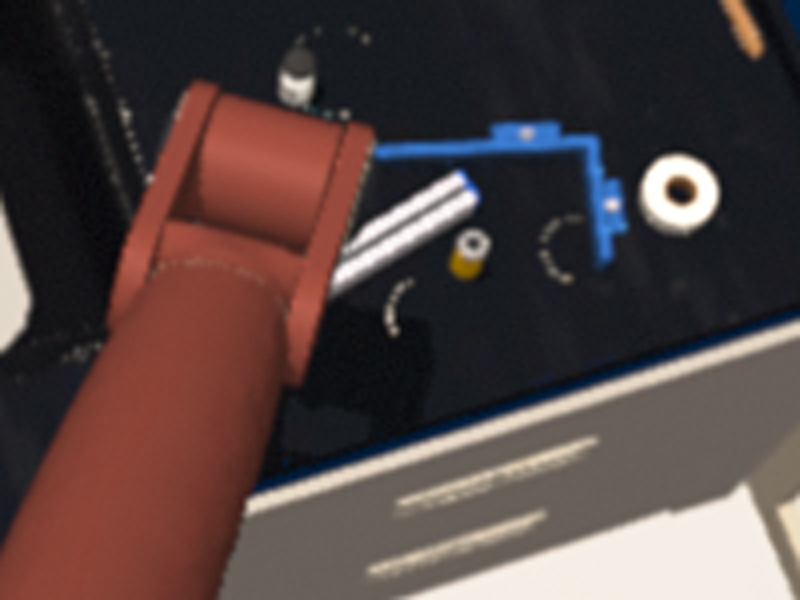

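The rail is entering cleanly: blue end top at (461,171)-(478,196), post top at (473,243). About 15 mm remains to the fence.

jog_arm([
  {"delta_rot": [0,0,0],"linear": [0.005,0,0],"grip": 0},
  {"delta_rot": [0,0,0],"linear": [0.005,0,0],"grip": 0},
  {"delta_rot": [0,0,0],"linear": [0.005,0,0],"grip": 0},
  {"delta_rot": [0,0,0],"linear": [0.003,0,0],"grip": 0},
  {"delta_rot": [0,0,0],"linear": [0,0,0],"grip": 0},
])

```text
t: 10.6
tool_pos: [0.4777, -0.2537, 0.0094]
tool_rot: [2.478, -1.93, 0.002]
contact_force: [-0.7, 0.4, 0.7]
opening: 0.0001
grip_force: 0.2
```

jog_arm([
  {"delta_rot": [0,0,1],"linear": [0.0055,0,0],"grip": 0},
  {"delta_rot": [0,0,1],"linear": [0.0055,0,0],"grip": 0},
  {"delta_rot": [0,0,1],"linear": [0.0055,0,0],"grip": 0},
  {"delta_rot": [0,0,1],"linear": [0.0055,0,0],"grip": 0},
  {"delta_rot": [0,0,0],"linear": [0,0,0],"grip": 0},
])

```text
t: 11.1
tool_pos: [0.4824, -0.2757, 0.0093]
tool_rot: [2.408, -2.017, 0.002]
contact_force: [0.2, 0.1, -0.2]
opening: -0.0005
grip_force: 0.0
```

```bash
python3 - <<'E'
from h import *
st();p=rail('top')
a=cv2.resize(p[190:290,285:485],None,fx=4,fy=4,interpolation=cv2.INTER_CUBIC);
w,_=ctrl.get_image('wrist')
a=np.vstack([a,0*a[:200]]);a=np.vstack([cv2.resize(a[:400],(400,200)),cv2.resize(w,(400,300))])
cv2.imwrite('pics/t6.png',a[:,:,::-1])
E
```

```text
t 11.1 p [ 0.4824 -0.2757  0.0093] psi -79.89 tilt [ 0.0014 -0.0002 -1.    ] q [-0.6527  0.135   1.9263 -0.001   1.0791  2.3129] F [ 0.2243  0.1382 -0.1595] -0.00047876221897066943
top rail ((0.32257622480392456, 0.0574328787624836), (0.1398947834968567, 0.04519525542855263), 89.96473693847656) corners [[0.29989999532699585, -0.012500000186264515], [0.3450999855995178, -0.012500000186264515], [0.3452000021934509, 0.1273999959230423], [0.30000001192092896, 0.1273999959230423]]
blue [ 0.5105 -0.4886  0.02  ] [393 220  49  37 436]
```

View pics/t6.png

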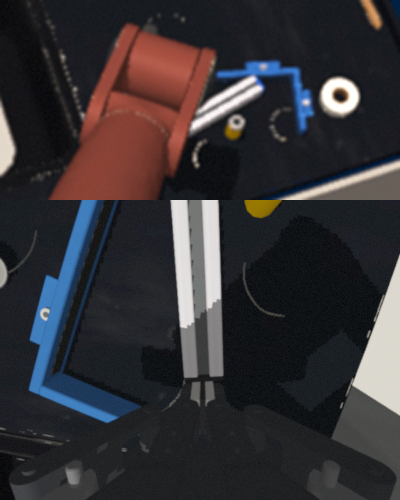

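The milestone pose looks reached: in the wrist view the black cap is against the fingers, and in the top view the blue end is at the fence, behind the post. I'll nudge it a little more, then move to the side push.

jog_arm([
  {"delta_rot": [0,0,1],"linear": [0.005,0,0],"grip": 0},
  {"delta_rot": [0,0,1],"linear": [0.005,0,0],"grip": 0},
  {"delta_rot": [0,0,1],"linear": [0.004,0,0],"grip": 0},
  {"delta_rot": [0,0,0],"linear": [0,0,0],"grip": 0},
  {"delta_rot": [0,0,0],"linear": [-0.015,0,0],"grip": 0},
  {"delta_rot": [0,0,0],"linear": [0,0,-0.03],"grip": 0},
  {"delta_rot": [0,0,0],"linear": [0,0,-0.04],"grip": 0},
  {"delta_rot": [0,0,0],"linear": [0,0,-0.04],"grip": 0},
  {"delta_rot": [0,0,0],"linear": [0,0,0],"grip": 0},
])

```text
t: 12.1
tool_pos: [0.4862, -0.2754, 0.1267]
tool_rot: [-2.356, 2.077, -0.021]
contact_force: [0.1, -0.3, 1.2]
opening: -0.0002
grip_force: 0.0
```

```bash
python3 - <<'E'
from h import *
p=rail('wrist');cv2.imwrite('pics/w7.png',p[:,:,::-1])
E
```

```text
t 12.1 p [ 0.4862 -0.2754  0.1267] psi -82.8 tilt [ 0.0096 -0.0093 -0.9999] q [-0.6485 -0.0252  1.8716 -0.0004  1.2818  2.3676] F [ 0.0632 -0.2569  1.195 ] -0.0002239335664974324
wrist rail ((0.5080437064170837, -0.373403400182724), (0.009155918844044209, 0.11777245998382568), 11.027523040771484) corners [[0.49230000376701355, -0.3165000081062317], [0.5148000121116638, -0.43209999799728394], [0.5238000154495239, -0.4302999973297119], [0.5012999773025513, -0.31470000743865967]]
```

View pics/w7.png

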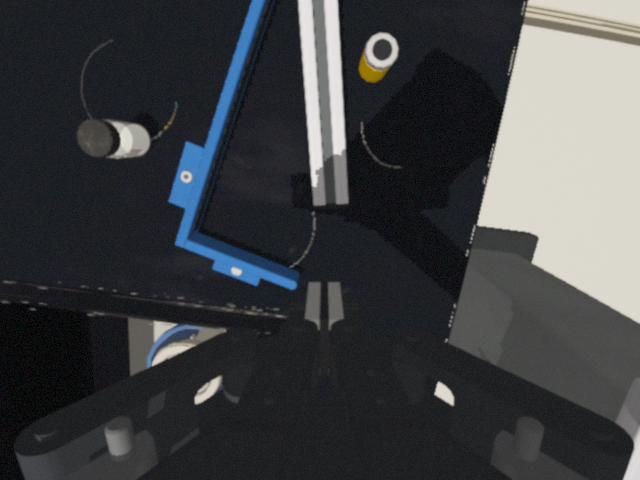

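The wrist view shows the rail's silver black-side end at (313,206)-(349,203), heading past the post at (381,47), with the wall tip at (293,283). The black end is well clear of the left wall.

```bash
cat >> h.py <<'E'
def bay(w,yaw=-.283,o=(.5505,-.393)):
    d=np.asarray(w)[...,:2]-o;c,s=np.cos(yaw),np.sin(yaw);return d@np.array([[c,-s],[s,c]])
E
python3 - <<'E'
from h import *
o,R=st()
for nm,p,z in[('blk back',(313,206),.025),('blk front',(349,203),.025),('railtop back',(298,0),.025),('railtop front',(341,0),.025),('post',(381,47),.046),('wallFin',(300,275),.024),('corner in',(199,231),.024),('fence in',(267,10),.024)]:
    w=castw([p],z,o,R)[0];print(nm,w,bay(w))
E
```

```text
t 12.15 p [ 0.4847 -0.2744  0.1235] psi -82.8 tilt [ 0.0061 -0.0058 -1.    ] q [-0.6486 -0.0227  1.8749 -0.0003  1.281   2.3675] F [ 0.1007 -0.3413 -0.8123] -4.141449072705717e-06
blk back [ 0.4967 -0.3009  0.025 ] [-0.0774  0.0734]
blk front [ 0.4719 -0.3062  0.025 ] [-0.0997  0.0614]
railtop back [ 0.5211 -0.4276  0.025 ] [-0.0186 -0.0415]
railtop front [ 0.4947 -0.4309  0.025 ] [-0.043 -0.052]
post [ 0.4682 -0.4016  0.046 ] [-0.0766 -0.0313]
wallFin [ 0.5002 -0.2481  0.024 ] [-0.0887  0.1251]
corner in [ 0.5764 -0.2724  0.024 ] [-0.0088  0.1231]
fence in [ 0.5398 -0.4201  0.024 ] [-0.0027 -0.029 ]
```

jog_arm([
  {"delta_rot": [0,0,-8.3],"linear": [0,0,0],"grip": 0},
  {"delta_rot": [0,0,-8.3],"linear": [0,0,0],"grip": 0},
  {"delta_rot": [0,0,-8.3],"linear": [0,0,0],"grip": 0},
  {"delta_rot": [0,0,-8.3],"linear": [0,0,0],"grip": 0},
  {"delta_rot": [0,0,-8.3],"linear": [0,0,0],"grip": 0},
  {"delta_rot": [0,0,-8.3],"linear": [0,0,0],"grip": 0},
  {"delta_rot": [0,0,-8.3],"linear": [0,0,0],"grip": 0},
  {"delta_rot": [0,0,-8.3],"linear": [0,0,0],"grip": 0},
  {"delta_rot": [0,0,0],"linear": [-0.0135,0.025,0],"grip": 0},
  {"delta_rot": [0,0,0],"linear": [-0.0135,0.025,0],"grip": 0},
])

```text
t: 13.15
tool_pos: [0.4415, -0.3126, 0.1174]
tool_rot: [-3.109, 0.445, 0.004]
contact_force: [0.4, -0.2, -0.9]
opening: -0.0001
grip_force: 0.0
```

jog_arm([
  {"delta_rot": [0,0,0],"linear": [0,0,0.035],"grip": 0},
  {"delta_rot": [0,0,0],"linear": [0,0,0.035],"grip": 0},
  {"delta_rot": [0,0,0],"linear": [0,0,0.03],"grip": 0},
  {"delta_rot": [0,0,0],"linear": [0,0,0.014],"grip": 0},
  {"delta_rot": [0,0,0],"linear": [0,0,0],"grip": 0},
])

```text
t: 13.65
tool_pos: [0.4412, -0.3122, 0.0028]
tool_rot: [-3.107, 0.448, 0.006]
contact_force: [0.0, 0.6, -0.0]
opening: -0.0002
grip_force: 0.0
```

```bash
python3 - <<'E'
from h import *
o,R=st();print(bay(o['tool_pos']))
E
```

```text
t 13.65 p [ 0.4412 -0.3122  0.0028] psi -16.42 tilt [-0.004  -0.0019 -1.    ] q [-0.7534  0.1161  1.9605 -0.0002  1.0694  1.104 ] F [ 0.0056  0.5814 -0.0432] -0.00024770140527607905
[-0.1276  0.0471]
```

Raise it 6 mm, then push toward the fence.

jog_arm([
  {"delta_rot": [0,0,0],"linear": [0,0,-0.006],"grip": 0},
  {"delta_rot": [0,0,0],"linear": [0.008,0,0],"grip": 0},
  {"delta_rot": [0,0,0],"linear": [0.006,0,0],"grip": 0},
  {"delta_rot": [0,0,0],"linear": [0.006,0,0],"grip": 0},
  {"delta_rot": [0,0,0],"linear": [0.006,0,0],"grip": 0},
  {"delta_rot": [0,0,0],"linear": [0.006,0,0],"grip": 0},
  {"delta_rot": [0,0,0],"linear": [0.006,0,0],"grip": 0},
  {"delta_rot": [0,0,0],"linear": [0.006,0,0],"grip": 0},
  {"delta_rot": [0,0,0],"linear": [0.006,0,0],"grip": 0},
  {"delta_rot": [0,0,0],"linear": [0.006,0,0],"grip": 0},
])

```text
t: 14.65
tool_pos: [0.4967, -0.3295, 0.0111]
tool_rot: [-3.109, 0.449, 0.0]
contact_force: [-0.9, 0.4, 1.2]
opening: -0.0002
grip_force: 0.5
```

jog_arm([
  {"delta_rot": [0,0,0],"linear": [0.005,0,0],"grip": 0},
  {"delta_rot": [0,0,0],"linear": [0.005,0,0],"grip": 0},
  {"delta_rot": [0,0,0],"linear": [0.005,0,0],"grip": 0},
  {"delta_rot": [0,0,0],"linear": [0,0,0],"grip": 0},
])

```text
t: 15.05
tool_pos: [0.5115, -0.3343, 0.0116]
tool_rot: [3.109, -0.449, 0.002]
contact_force: [-0.3, -0.1, -0.5]
opening: 0.0004
grip_force: 0.0
```

```bash
python3 - <<'E'
from h import *
o,R=st();print(bay(o['tool_pos']))
p=rail('wrist');cv2.imwrite('pics/w8.png',p[:,:,::-1])
E
```

```text
t 15.05 p [ 0.5115 -0.3343  0.0116] psi -16.43 tilt [ 0.0013  0.0006 -1.    ] q [-0.7006  0.2482  1.79    0.      1.102   1.1568] F [-0.3431 -0.1051 -0.4504] 0.00038021230888752493
[-0.0538  0.0455]
t 15.05 p [ 0.5115 -0.3343  0.0116] psi -16.43 tilt [ 0.0013  0.0006 -1.    ] q [-0.7006  0.2482  1.79    0.      1.102   1.1568] F [-0.3431 -0.1051 -0.4504] 0.00038021230888752493
wrist rail ((0.5188740491867065, -0.3897842466831207), (0.15329062938690186, 0.009119236841797829), 79.42513275146484) corners [[0.5002999901771545, -0.4643000066280365], [0.5092999935150146, -0.4659999907016754], [0.5374000072479248, -0.31529998779296875], [0.5285000205039978, -0.31360000371932983]]
wrist rail ((0.536331295967102, -0.3918971121311188), (0.15100160241127014, 0.012550979852676392), 79.41089630126953) corners [[0.5163000226020813, -0.4650000035762787], [0.5285999774932861, -0.4672999978065491], [0.5564000010490417, -0.3188000023365021], [0.5440000295639038, -0.3165000081062317]]
```

View pics/w8.png

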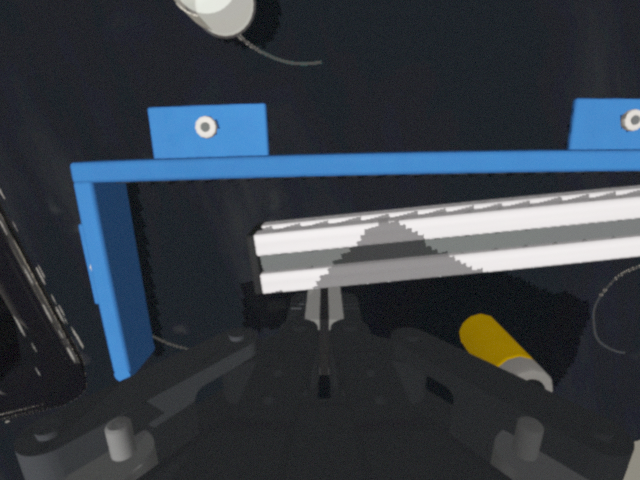

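The wrist view shows the rail about 5° from the fence (fence inner edge near row 178, rail's back edge rising from (262,225) to (640,188)), black end at column 258, clear of the left wall.

jog_arm([
  {"delta_rot": [0,0,0],"linear": [0.004,0,0],"grip": 0},
  {"delta_rot": [0,0,0],"linear": [0.004,0,0],"grip": 0},
  {"delta_rot": [0,0,0],"linear": [0.003,0,0],"grip": 0},
  {"delta_rot": [0,0,0],"linear": [0.002,0,0],"grip": 0},
  {"delta_rot": [0,0,0],"linear": [0.001,0,0],"grip": 0},
  {"delta_rot": [0,0,0],"linear": [0,0,0],"grip": 0},
])

```text
t: 15.7
tool_pos: [0.5242, -0.3378, 0.0113]
tool_rot: [3.109, -0.449, 0.0]
contact_force: [-0.9, 1.1, 0.1]
opening: 0.0001
grip_force: 0.6
```

```bash
python3 - <<'E'
from h import *
p=rail('wrist')
o=ctrl.get_obs();print(bay(o['tool_pos']))
h=cv2.cvtColor(p,cv2.COLOR_RGB2HSV);o,R=st()
b=cv2.inRange(h,(95,120,50),(125,255,255))
for u in range(180,560,60):
    r=np.where(b[:300,u])[0]
    if len(r): print(u,r[0],r[-1],bay(castw([(u,r[-1])],.024,o,R)[0]))
E
```

```text
t 15.7 p [ 0.5242 -0.3378  0.0113] psi -16.43 tilt [ 0.0002  0.0001 -1.    ] q [-0.6917  0.2751  1.7577  0.      1.1085  1.1658] F [-0.8683  1.0959  0.1116] 9.429969234444902e-05
wrist rail ((0.5343915820121765, -0.3962627351284027), (0.15608398616313934, 0.02945002354681492), 73.40062713623047) corners [[0.49799999594688416, -0.4668000042438507], [0.526199996471405, -0.47530001401901245], [0.5708000063896179, -0.3257000148296356], [0.5425999760627747, -0.3172999918460846]]
[-0.0407  0.0456]
t 15.75 p [ 0.5242 -0.3378  0.0113] psi -16.43 tilt [ 0.0005  0.0001 -1.    ] q [-0.6918  0.275   1.7579  0.0001  1.1082  1.1658] F [-0.877   0.2473  0.8931] -0.00014261213274573687
180 138 215 [0.0021 0.1002]
240 136 213 [0.0028 0.0771]
300 185 212 [0.003  0.0543]
360 183 210 [0.0037 0.0316]
420 182 209 [0.004  0.0088]
480 181 208 [ 0.0044 -0.0142]
540 180 207 [ 0.0048 -0.0376]
```

jog_arm([
  {"delta_rot": [0,0,0],"linear": [0.002,0,0],"grip": 0},
  {"delta_rot": [0,0,0],"linear": [0.002,0,0],"grip": 0},
  {"delta_rot": [0,0,0],"linear": [0,0,0],"grip": 0},
])

```text
t: 16.05
tool_pos: [0.5282, -0.339, 0.0112]
tool_rot: [3.109, -0.449, 0.001]
contact_force: [-0.3, 0.2, 0.4]
opening: -0.0003
grip_force: 0.3
```

jog_arm([
  {"delta_rot": [0,0,0],"linear": [0.002,0,0],"grip": 0},
  {"delta_rot": [0,0,0],"linear": [0,0,0],"grip": 0},
])

```text
t: 16.25
tool_pos: [0.5293, -0.3393, 0.0112]
tool_rot: [-3.109, 0.449, 0.003]
contact_force: [-4.3, 2.1, 2.7]
opening: 0.0001
grip_force: 2.4
```

jog_arm([
  {"delta_rot": [0,0,0],"linear": [0.002,0,0],"grip": 0},
  {"delta_rot": [0,0,0],"linear": [0,0,0],"grip": 0},
  {"delta_rot": [0,0,0],"linear": [-0.017,0,0],"grip": 0},
  {"delta_rot": [0,0,0],"linear": [0,0,-0.04],"grip": 0},
  {"delta_rot": [0,0,0],"linear": [0,0,-0.05],"grip": 0},
  {"delta_rot": [0,0,0],"linear": [0,0.042,0],"grip": 0},
  {"delta_rot": [0,0,0],"linear": [0,0.042,0],"grip": 0},
  {"delta_rot": [0,0,0],"linear": [0,0.042,0],"grip": 0},
  {"delta_rot": [0,0,0],"linear": [0,0,0],"grip": 0},
])

```text
t: 17.15
tool_pos: [0.4788, -0.4611, 0.1022]
tool_rot: [3.105, -0.456, 0.004]
contact_force: [-1.1, 0.2, 0.2]
opening: 0.0001
grip_force: 0.0
```

```bash
python3 - <<'E'
from h import *
p=rail('wrist');o=ctrl.get_obs();print(bay(o['tool_pos']));cv2.imwrite('pics/w9.png',p[:,:,::-1])
E
```

```text
t 17.15 p [ 0.4788 -0.4611  0.1022] psi -16.7 tilt [ 0.0032  0.0034 -1.    ] q [-0.878   0.2465  1.6209 -0.0011  1.2696  0.9846] F [-1.1007  0.1894  0.1974] 5.490746197965195e-05
wrist rail ((0.533384382724762, -0.40577730536460876), (0.1728951334953308, 0.027160877361893654), 71.16603088378906) corners [[0.4925999939441681, -0.4832000136375427], [0.5182999968528748, -0.492000013589859], [0.5741000175476074, -0.32829999923706055], [0.5483999848365784, -0.319599986076355]]
blue [ 0.504  -0.4898  0.02  ] [350 182   9  42 235]
[-0.0499 -0.0829]
```

View pics/w9.png

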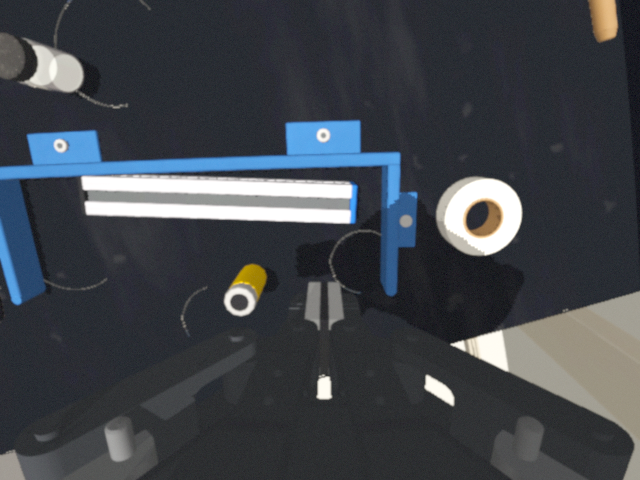

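The wrist view shows the rail nearly flush: the black end touches the fence at (85,177), and the blue end at (352,203) is about 10 mm short. Next I'll push the blue half from between the post and the right wall.

jog_arm([
  {"delta_rot": [0,0,0],"linear": [-0.004,0,0],"grip": 0},
  {"delta_rot": [0,0,0],"linear": [0,0,0.03],"grip": 0},
  {"delta_rot": [0,0,0],"linear": [0,0,0.03],"grip": 0},
  {"delta_rot": [0,0,0],"linear": [0,0,0.02],"grip": 0},
  {"delta_rot": [0,0,0],"linear": [0,0,0.01],"grip": 0},
  {"delta_rot": [0,0,0],"linear": [0.005,0,0],"grip": 0},
  {"delta_rot": [0,0,0],"linear": [0.004,0,0],"grip": 0},
  {"delta_rot": [0,0,0],"linear": [0.003,0,0],"grip": 0},
  {"delta_rot": [0,0,0],"linear": [0.003,0,0],"grip": 0},
  {"delta_rot": [0,0,0],"linear": [0,0,0],"grip": 0},
])

```text
t: 18.2
tool_pos: [0.4912, -0.46, 0.0126]
tool_rot: [3.108, -0.449, 0.003]
contact_force: [-0.4, -0.6, -0.1]
opening: 0.0001
grip_force: 0.0
```

jog_arm([
  {"delta_rot": [0,0,0],"linear": [0.003,0,0],"grip": 0},
  {"delta_rot": [0,0,0],"linear": [0.002,0,0],"grip": 0},
  {"delta_rot": [0,0,0],"linear": [0,0,0],"grip": 0},
])

```text
t: 18.5
tool_pos: [0.4953, -0.4608, 0.0114]
tool_rot: [3.109, -0.449, 0.0]
contact_force: [-1.3, 0.7, 0.9]
opening: -0.0
grip_force: 0.5
```

```bash
python3 - <<'E'
from h import *
o,_=st();print(bay(o['tool_pos']))
E
```

```text
t 18.5 p [ 0.4953 -0.4608  0.0114] psi -16.43 tilt [ 0.0002  0.0002 -1.    ] q [-0.8592  0.3817  1.6221 -0.      1.1375  0.9984] F [-1.2649  0.7007  0.8864] -4.7564974881085235e-05
[-0.0341 -0.0805]
```

jog_arm([
  {"delta_rot": [0,0,0],"linear": [0.002,0,0],"grip": 0},
  {"delta_rot": [0,0,0],"linear": [0.001,0,0],"grip": 0},
  {"delta_rot": [0,0,0],"linear": [0,0,0],"grip": 0},
])

```text
t: 18.8
tool_pos: [0.4978, -0.4614, 0.0112]
tool_rot: [-3.109, 0.449, 0.001]
contact_force: [-2.8, -0.1, 1.3]
opening: -0.0003
grip_force: 1.3
```

jog_arm([
  {"delta_rot": [0,0,0],"linear": [0.002,0,0],"grip": 0},
  {"delta_rot": [0,0,0],"linear": [0,0,0],"grip": 0},
])

```text
t: 19.0
tool_pos: [0.498, -0.4615, 0.0112]
tool_rot: [-3.108, 0.448, 0.008]
contact_force: [-8.6, 2.6, 6.5]
opening: -0.0001
grip_force: 4.8
```

jog_arm([
  {"delta_rot": [0,0,0],"linear": [-0.014,0,0],"grip": 0},
  {"delta_rot": [0,0,0],"linear": [0,0,-0.04],"grip": 0},
  {"delta_rot": [0,0,0],"linear": [0,0,-0.05],"grip": 0},
  {"delta_rot": [0,0,0],"linear": [-0.01,-0.04,-0.02],"grip": 0},
  {"delta_rot": [0,0,0],"linear": [-0.01,-0.04,-0.02],"grip": 0},
  {"delta_rot": [0,0,0],"linear": [0,0,0],"grip": 0},
  {"delta_rot": [0,0,0],"linear": [0,0,0],"grip": 0},
])

```text
t: 19.7
tool_pos: [0.4907, -0.3752, 0.1421]
tool_rot: [3.108, -0.446, 0.003]
contact_force: [0.4, -0.4, -0.2]
opening: 0.0003
grip_force: 0.0
```

```bash
python3 - <<'E'
from h import *
p=rail('wrist');o,R=st()
h=cv2.cvtColor(p,cv2.COLOR_RGB2HSV);b=cv2.inRange(h,(95,120,50),(125,255,255));w=cv2.inRange(h,(0,0,150),(180,60,255))
F=[];G=[];H=[]
for u in range(200,520,10):
    ws=np.where(w[100:300,u])[0]+100
    if not len(ws): continue
    r=np.where(b[100:ws[0],u])[0]+100
    if not len(r): continue
    F.append(castw([(u,r[-1]+.5)],.024,o,R)[0]);G.append(castw([(u,ws[0]-.5)],.025,o,R)[0]);H.append(castw([(u,ws[-1]+.5)],.025,o,R)[0])
for n,L in(('fence',F),('railback',G),('railfront',H)):
    L=bay(np.array(L));f=np.polyfit(L[:,1],L[:,0],1);print(n,len(L),'slope',f[0],'x@0.01',np.polyval(f,0.0),L[:,1].min(),L[:,1].max())
cv2.imwrite('pics/w10.png',p[:,:,::-1])
E
```

```text
t 19.7 p [ 0.4907 -0.3752  0.1421] psi -16.35 tilt [ 0.0023  0.0009 -1.    ] q [-0.7733  0.1034  1.712   0.0003  1.3237  1.0827] F [ 0.4102 -0.4331 -0.151 ] 0.00025296274964490536
wrist rail ((0.5370473861694336, -0.4058971703052521), (0.17283347249031067, 0.02546587586402893), 75.69153594970703) corners [[0.5034000277519226, -0.48649999499320984], [0.527999997138977, -0.4927999973297119], [0.5706999897956848, -0.325300008058548], [0.5461000204086304, -0.3190000057220459]]
t 19.75 p [ 0.4902 -0.3756  0.1411] psi -16.4 tilt [ 0.0006  0.0002 -1.    ] q [-0.7743  0.105   1.712   0.0001  1.324   1.0827] F [-0.3117 -0.7052  0.0567] 0.00022509640299994978
fence 26 slope 0.01635490537853948 x@0.01 0.005002296972896909 -0.13362925291511907 0.08780422090806765
railback 26 slope 0.012223779182031968 x@0.01 0.003958301510134062 -0.133209847194605 0.08746337733111456
railfront 26 slope 0.04350549115436461 x@0.01 -0.02068121299480111 -0.13417421889652695 0.08813133392277972
```

View pics/w10.png

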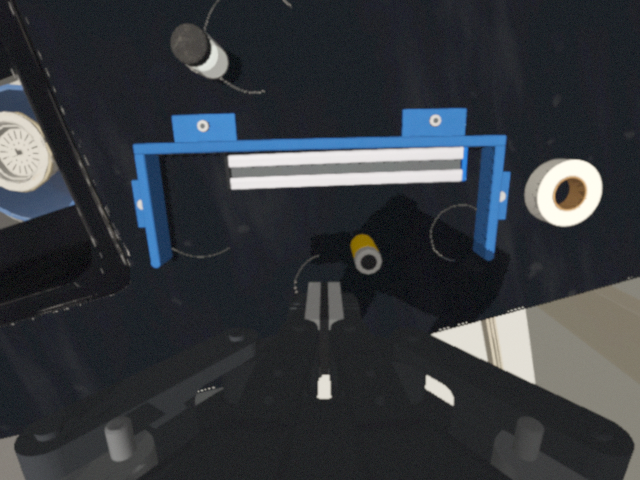

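The wrist view shows the rail along the fence from (229,172) to (466,163). I'll fit the angle on the rail's own columns only.

```bash
python3 - <<'E'
from h import *
p=cv2.imread('pics/w10.png')[:,:,::-1].copy();o,R=st()
h=cv2.cvtColor(p,cv2.COLOR_RGB2HSV);b=cv2.inRange(h,(95,120,50),(125,255,255));w=cv2.inRange(h,(0,0,150),(180,60,255))
L={'fence outer':[],'fence':[],'railback':[],'railfront':[]}
for u in [*range(245,400,5)]+[*range(470-60,460,5)]:
    ws=np.where(w[142:210,u])[0]+142
    r=np.where(b[100:ws[0],u])[0]+100
    for k,v,z in(('fence',r[-1]+.5,.024),('railback',ws[0]-.5,.025),('railfront',ws[-1]+.5,.025)): L[k].append(bay(castw([(u,v)],z,o,R)[0]))
for k in('fence','railback','railfront'):
    a=np.array(L[k]);f=np.polyfit(a[:,1],a[:,0],1);print(k,f,np.std(a[:,0]-np.polyval(f,a[:,1])))
for u in(139,229,459,466,500,): print(u,bay(castw([(u,165)],.025,o,R)[0]))
E
```

```text
t 19.75 p [ 0.4902 -0.3756  0.1411] psi -16.4 tilt [ 0.0006  0.0002 -1.    ] q [-0.7743  0.105   1.712   0.0001  1.324   1.0827] F [-0.3117 -0.7052  0.0567] 0.00022509640299994978
fence [-0.0277  0.003 ] 0.0002413360081402491
railback [-0.0349  0.0019] 0.00020669753292790262
railfront [-0.0324 -0.0231] 0.00021666245243379175
139 [-0.0069  0.136 ]
229 [-0.0077  0.0689]
459 [-0.0081 -0.1   ]
466 [-0.0081 -0.1053]
500 [-0.008  -0.1308]
```

```bash
python3 - <<'E'
from h import *
print(ctrl.finish_job())
E
```

```text
the job is handed in; nothing more can be done
None
```

The job is handed in: by my last camera check the rail lay flush along the back fence (gap about 1 mm, angle under 0.01 rad) with its blue end behind the post, at about 20 s of the 72 s; the vial and tape roll looked unmoved, the stopper I did not re-measure, and no verdict came back.

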